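# Clip in the sample and enable the laser with its key

### The arm

A 6-joint arm with a two-finger parallel gripper is mounted at the origin on a cart in front of the work surface, level with it; the furniture and walls round the work are solid. World frame = base frame: x ahead of the robot, y to its left, z up, the work surface at z = 0. Lengths are in mm, angles in rad, forces in N, time in s.
With the tool pointing down it reaches from about 300 to 850 mm from the base axis. Payload 4.2 kg.
Tool frame: the origin (TCP) lies at the very end of the fingers, on their centre line; the grasp point (between the pads) lies arm.grip_depth behind it (arm.grip_depth is the distance from the TCP to the grasp point, in mm); z points along the fingers, y is the direction in which the jaws open and shut (so a half turn about z gives the same grasp; the last joint's range is limited). The gripper opens to 91 mm and grips with 3 to 60 N. Pads are 32 mm wide; open, the fingers measure 118 mm over their backs; the gripper's body (76 mm by 178 mm) begins 60 mm behind the grasp point.
Start: joints at [1.16, 0.32, 1.565, -0, 1.257, -0.02], TCP at [219.037, 531.663, 213.976] pointing down, gripper open.
Joint ranges: [-3.11, 3.11], [-0.84, 2.01], [0.21, 2.61], [-1.34, 4.49], [0.05, 2.63], [-2.56, 2.56]. Speed limits (rad/s): [2.57, 2.57, 3.14, 3.14, 3.14, 3.14].

### API

Orientations are given as a unit quaternion [x, y, z, w].
In Python, from cell import arm, snapshot, camera_params, ticket gives the robot as it stands. The module is installed in compiled form; this text tells all that it offers.
- The arm moves only by the tool move_arm, never from a script. Its argument "rows" is a list of rows, each a list of 7 numbers: the shift along the tool's x, y, z in cm, then the turn, a rotation vector about the tool's x, y, z in degrees, then the finger opening in cm, from 0 to 9.12. A call has 1 to 10 rows; each row is the pose to reach, as a shift and turn from the pose commanded when the call began, along the tool's axes at that moment; what a row does not reach only later rows make up. A row lasts 1/10 s, in which the tool goes at most 50 mm and 8.59 degrees, less where a joint would pass 70% of its speed; a pose out of reach is approached as far as the arm can. A call with a gripper value outside its range is refused whole. The fingers move at their own pace and stop on an object; "squeeze" is the grip in N (left out, the last holds). Time passes only in rows, so rows that repeat a pose let the fingers close. It gives the time, the measured TCP pose, the force and the opening at its end, in the units of the state.
- arm.observe(): the state, without advancing time (a new reading comes with each control period).
- snapshot(name): name is "scene" or "top" or "wrist"; returns (picture, depth): 420x560x3 uint8, red, green, blue; 420x560 float32, mm along the optical axis (not along the pixel's ray), 0 where there is no reading.
- camera_params(name): a dict with "intrinsics" (3x3 intrinsics, pixels), "k1" (the pictures are not rectified: a ray, as slopes to the right and down, at radius r is drawn at 1 + k1 r^2 times it, then the intrinsics apply), "T" (4x4, takes a point from camera to world coordinates). Camera axes: x right, y down, z forward; pixel columns grow to the right and rows downward; lengths in mm; the calibration is good to about 2 mm. A picture is of the moment at which its call begins: read the wrist's pose just before it. camera_params takes no time and is no camera call; for the wrist camera it gives the pose at the moment of the call.
- ticket.finish_job(): hands the job in, once; it reports no verdict.
The state is a dict: "time": time; "joint_positions": joint angles; "qd": joint speeds; "joint_efforts": joint torques, N m; "position": TCP position; "tool_rot": TCP orientation; "contact_force": force on the tool from outside, world axes, zero at the start; "torque": the same for the moment, N m; "opening": opening from 0.0 (shut) to 1.0 (fully open).
Only numpy, scipy, OpenCV 4.12 (cv2) and the standard library are available. Lean on these libraries where they do the work, as an engineer would, in place of code of your own. Each camera call takes 0.05 s, during which the arm holds its last target.

### The job

Get the bench laser unit ready: first lift the blue-capped sample tube off its rest and press it down into the unit's spring clips until it snaps home, conical end towards the black laser head. Then take the red key from the key rack, push it fully into the key switch on top of the unit and turn it clockwise to the stop at the green mark, and leave it there. Leave the blue key in the rack and do not push the jar or any of the bottles about.

Things in the scene. Friction and masses are not known exactly. Their poses are not given: they have to be found in the camera images.
- console: White laser unit, fixed, 180 mm (its x) by 220 mm (its y), origin under its centre on the worktop; its +x points away from the robot, turned up to 20 degrees either way. Front part (x below 20 mm) is a deck 30 mm high with the clips; behind it a housing 75 mm high with the key switch on top.
- clip_seat (a point): Point on the seated tube's axis, midway, at console (-45, 0, 62) mm; axes as the console's. The tube lies along y, conical end to +y. Two pairs of spring fingers, 10 mm wide, stand at y -31 and +31; between them 50 mm of y is free for a gripper, down to the deck 32 mm below this point. Pressing the tube straight down takes about 12 N; it then rests on saddles under the fingers.
- keyhole (a point): Centre of the key slot at the top of the switch's steel plate, at console (55, 0, 75) mm, axes as the console's. Slot 21 mm along y by 8 mm along x below a 4 mm lead-in slope; from 10 mm down a brass rotor with a slot 19.6 by 6.6 mm, in line when off. The key turns only when fully in. Red mark (off) at the left (+y), green mark (on) 1.35 rad clockwise from it, both 22 mm out.
- key_switch (a joint): Angle of the rotor, rad: 0 off, 1.25 at its stop (on), growing as the key turns clockwise seen from above. Friction 0.06 N m, no spring: it stays where left. With its play in the slot, the key itself turns about 1.35 to 1.45 rad to the stop; the torque there should stay light.
- laser_head (a point): Middle of the black laser head's lens face, at console (-45, 83, 62) mm: the tube's conical end must point here. The head is 46 mm (x) by 22 mm (y), at y +86 to +108, its top 92 mm above the worktop.
- clip_mouth (a point): Middle of the clips' mouth, 22 mm above clip_seat, at the tops of the steel fingers, which flare to about 33 mm apart there; their throat, 23 mm wide, lies 13 mm lower and springs open for the 28 mm tube.
- key_rack: Grey fixed block on a black foot (66 by 156 mm), block 50 mm (x) by 140 mm (y), 36 mm high, origin under its centre; two key places at y -35 and +35 mm, slots lying along its x.
- red_key: Loose key with a red bow, 78 mm tall, 50 g, upright in the rack; origin at the middle of its lower end, z up. Bit 18 (its x) by 5 mm (y), z 0 to 12; thin stem; collar of 15 mm radius, z 26 to 30, which rests on the rack or the switch plate when fully in (lower end 26 mm below that surface). Bow 40 (x) by 10 mm (y), z 40 to 76, gripped across y at about z 60. Works either way round.
- blue_key: The same key with a blue bow, in the rack's other place; must stay.
- tube_rest: Grey fixed rest for the tube, foot 110 mm (x) by 56 mm (y); two V supports 10 mm wide at x -34 and +34, up to 46 mm high; origin under its centre.
- tube: Loose white rigid tube with a blue cap, lying along its x axis, 140 mm long, 60 g; origin on its axis midway (38 mm above the worktop in the rest). Barrel 28 mm diameter from x -48 to +50, cap 34 mm diameter x -70 to -48, cone x +50 to +70.
- tube_tip (a point): Conical end of the tube, at tube x +70 mm.
- bottle_a: Small white bottle with red cap, 45 mm diameter, 78 mm high, standing beside the key rack, origin under its centre; bystander.
- bottle_b: Small white bottle with red cap, 44 mm diameter, 73 mm high, standing beside the tube rest, origin under its centre; bystander.
- glass_jar: Clear glass jar, 68 mm diameter, 103 mm high, origin under its centre; bystander.
- wash_bottle: White wash bottle with blue cap, body 66 mm, 173 mm high, origin under its centre; bystander.
Mind the look-alikes: they are no part of the job. Leave any turquoise or yellow look-alike of the red_key alone.

How it is judged (in metres and radians):
On the way, in this order (a step that is already met when the one before it is completed fails the run):
1. the tube is snapped into the spring clips, conical end towards the laser head (distance between tube and clip_seat below 0.013 m and z of tube in the frame of clip_seat between -0.004 and 0.004 m and x of tube in the frame of clip_seat between -0.004 and 0.004 m and angle between the x axis of tube and the y axis of console, either way round below 0.12 rad and y of tube_tip in the frame of clip_seat above 0.05 m), for 0.2 s.
2. the red key is fully in the key switch, still near off (all of step 1 and z of red_key in the frame of keyhole below -0.022 m and horizontal distance between red_key and keyhole below 0.006 m and angle between red_key's own z axis and vertical below 0.15 rad and value of joint key_switch below 0.5 rad), for 0.1 s.
At the end, for the whole second after the job is handed in: The tube rests in the clips (axis within 4 mm of the seat across and in height, within about 12 mm lengthwise, conical end towards the laser head); the red key is fully in the switch (lower end at least 22 mm below the plate, upright) and the switch is turned on past 1.05 rad; both at rest (all of step 1 and z of red_key in the frame of keyhole below -0.022 m and horizontal distance between red_key and keyhole below 0.006 m and angle between red_key's own z axis and vertical below 0.15 rad and value of joint key_switch above 1.05 rad and linear speed of each of tube, red_key below 0.02 m/s); the robot touches nothing.
It fails at once if the blue key is taken or shifted by more than 12 mm (distance of blue_key from where it was at the start of the episode above 0.012 m).
It fails at once if the bottle beside the key rack is shoved by more than 15 mm or tipped (distance of bottle_a from where it was at the start of the episode above 0.015 m or angle between bottle_a's own z axis and vertical above 0.35 rad).
It fails at once if the bottle beside the tube rest is shoved by more than 15 mm or tipped (distance of bottle_b from where it was at the start of the episode above 0.015 m or angle between bottle_b's own z axis and vertical above 0.35 rad).
It fails at once if the glass jar is shoved by more than 15 mm or tipped (distance of glass_jar from where it was at the start of the episode above 0.015 m or angle between glass_jar's own z axis and vertical above 0.35 rad).
It fails at once if the wash bottle is shoved by more than 15 mm or tipped (distance of wash_bottle from where it was at the start of the episode above 0.015 m or angle between wash_bottle's own z axis and vertical above 0.35 rad).
It also fails if it takes over 72 s, if anything falls off the work surface, if the arm or the gripper's body presses on something with over 40 N, if the wrist force passes 120 N, or if a joint passes its speed limit or range.

## Working session

There is one attempt and no reset: what is moved stays moved. The work goes in short steps, Python scripts to look and compute and a tool call to move; the robot and the scene stay as the last step left them, time stands still between calls to the robot, and variables do not carry over. Pictures are saved under pics/ and viewed, and the job is handed in when it is done.

Besides the shell and the picture viewer there is one more tool, called after "Request:" by a JSON object that holds its "method" and its "body". move_arm: Moves the arm, as the interface text tells. Its arguments: {"type":"object","properties":{"rows":{"type":"array"},"squeeze":{"type":"number"}},"required":["rows"]}

```bash
mkdir -p pics
cat > h.py <<'E'
import numpy as np, cv2
from cell import arm, snapshot, camera_params, ticket
def save(n,img): cv2.imwrite(f'pics/{n}.png',cv2.cvtColor(img,cv2.COLOR_RGB2BGR))
E
python3 - <<'E'
from h import *
o=arm.observe(); print({k:np.round(v,3).tolist() for k,v in o.items()}, arm.grip_depth)
for n in ['scene','top','wrist']:
    p=camera_params(n); im,d=snapshot(n); save(n+'0',im)
    np.savez(f'{n}0.npz',im=im,d=d,K=p['intrinsics'],k1=p['k1'],T=p['T'])
    print(n,np.round(p['intrinsics'],1).tolist(),p['k1'],np.round(p['T'],3).tolist(),(d>0).mean())
E
```

```text
{'time': 0.0, 'joint_positions': [1.16, 0.32, 1.566, -0.0, 1.257, -0.02], 'qd': [0.0, -0.001, 0.0, 0.002, -0.0, 0.0], 'joint_efforts': [0.001, -41.247, -23.198, 0.073, 0.046, -0.0], 'position': [218.819, 531.182, 213.128], 'tool_rot': [0.194, 0.981, -0.001, -0.0], 'contact_force': [0.345, -0.161, 0.092], 'torque': [0.025, 0.015, 0.008], 'opening': 1.003} 18.8
scene [[443.8, 0.0, 276.2], [0.0, 443.8, 214.3], [0.0, 0.0, 1.0]] -0.1424240351345967 [[0.752, -0.439, 0.492, -113.714], [-0.659, -0.474, 0.584, -705.191], [-0.023, -0.763, -0.646, 848.315], [0.0, 0.0, 0.0, 1.0]] 0.9960289115646258
top [[528.2, 0.0, 275.2], [0.0, 528.2, 210.5], [0.0, 0.0, 1.0]] -0.15782473308016956 [[0.084, -0.974, 0.21, 149.4], [-0.996, -0.083, 0.014, -12.022], [0.004, -0.211, -0.978, 1781.383], [0.0, 0.0, 0.0, 1.0]] 0.9959863945578231
wrist [[368.9, 0.0, 272.2], [0.0, 368.9, 208.6], [0.0, 0.0, 1.0]] -0.0984768952945911 [[0.382, 0.893, 0.239, 152.224], [0.924, -0.369, -0.1, 559.859], [-0.001, 0.259, -0.966, 383.371], [0.0, 0.0, 0.0, 1.0]] 0.995969387755102
```

View pics/scene0.png

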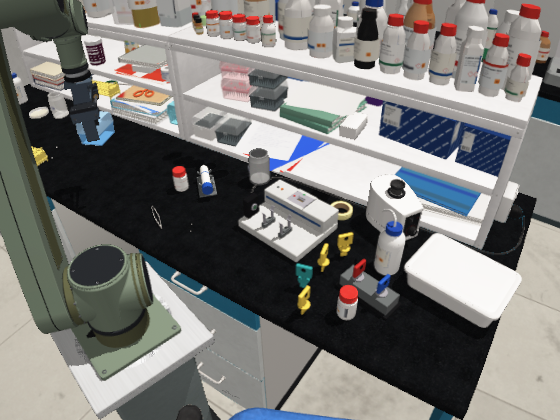

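View pics/top0.png

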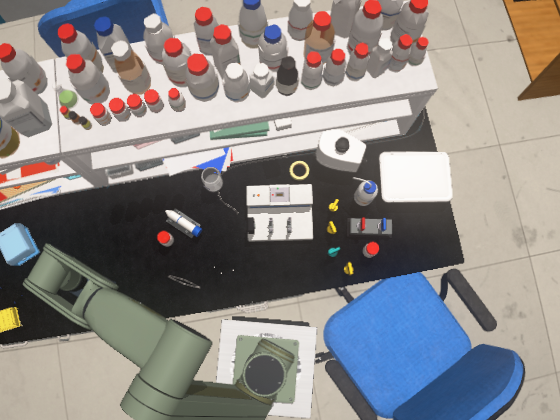

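View pics/wrist0.png

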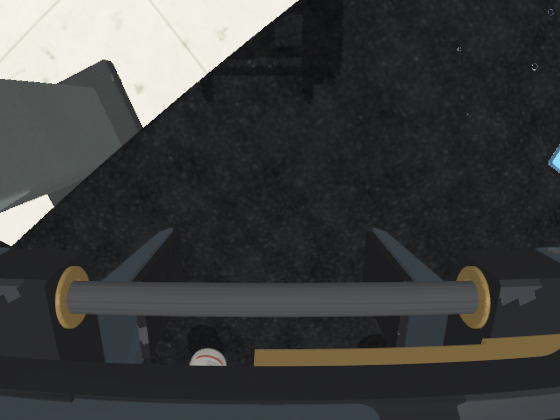

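Scene shows the console (285,215), tube on rest (206,180), rack with red and blue keys (365,285). The top view shows the same at (280,213), (183,222) and (370,227). Next I'll zoom in and get 3D points.

```bash
cat >> h.py <<'E'
def load(n):
    z=np.load(n+'.npz'); return z
def rays(z,uv):
    uv=np.asarray(uv,float).reshape(-1,1,2)
    K=z['K']; k1=float(z['k1'])
    q=(uv[:,0]-[K[0,2],K[1,2]])/[K[0,0],K[1,1]]
    s=q.copy()
    for _ in range(20): s=q/(1+k1*(s**2).sum(1,keepdims=True))
    return np.c_[s,np.ones(len(s))]
def cloud(z):
    h,w=z['d'].shape; v,u=np.mgrid[:h,:w]
    r=rays(z,np.c_[u.ravel(),v.ravel()])*z['d'].reshape(-1,1)
    return (r@z['T'][:3,:3].T+z['T'][:3,3]).reshape(h,w,3)
def plane(z,uv,zz):
    r=rays(z,uv)@z['T'][:3,:3].T; c=z['T'][:3,3]
    return c+r*((zz-c[2])/r[:,2])[:,None]
E
python3 - <<'E'
from h import *
z=load('top0'); s=load('scene0')
a=cv2.resize(z['im'][160:290,140:400],None,fx=3,fy=3,interpolation=cv2.INTER_CUBIC); save('topc',a)
b=cv2.resize(s['im'][135:330,150:420],None,fx=2.9,fy=2.9,interpolation=cv2.INTER_CUBIC); save('scc',b)
C=cloud(z)
for u,v in [(230,250),(300,260),(280,228),(262,195),(362,222),(383,222),(371,247),(165,238),(211,180),(367,188),(183,222),(250,160),(300,140),(260,128),(200,100),(330,205),(333,228)]: print(u,v,C[v,u].round(0))
C=cloud(s)
for u,v in [(250,280),(206,180)]: print(u,v,C[v,u].round(0))
E
```

```text
230 250 [382. 155.   3.]
300 260 [369. -85.  -4.]
280 228 [467.  -8.  30.]
262 195 [564.  60.  81.]
362 222 [ 500. -276.   84.]
383 222 [ 507. -346.   78.]
371 247 [ 420. -310.   79.]
165 238 [394. 367.  72.]
211 180 [621. 246.   6.]
367 188 [ 601. -277.  143.]
183 222 [455. 316.  55.]
250 160 [707. 117.   0.]
300 140 [788. -53.  22.]
260 128 [738.  79. 239.]
200 100 [745. 246. 405.]
330 205 [ 559. -171.   37.]
333 228 [ 473. -182.   79.]
250 280 [314. -88.   2.]
206 180 [443. 287.  51.]
```

View pics/topc.png

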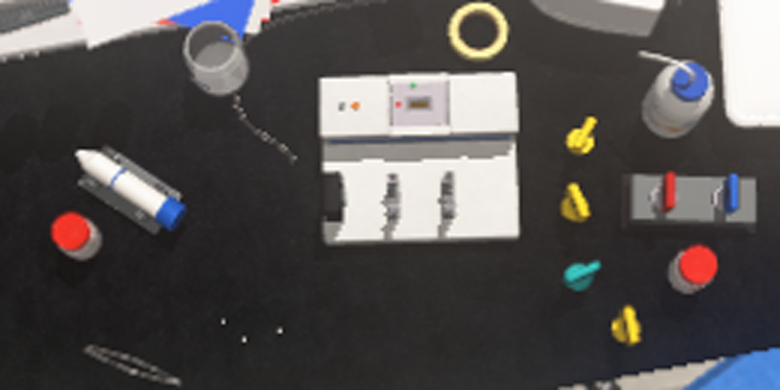

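View pics/scc.png

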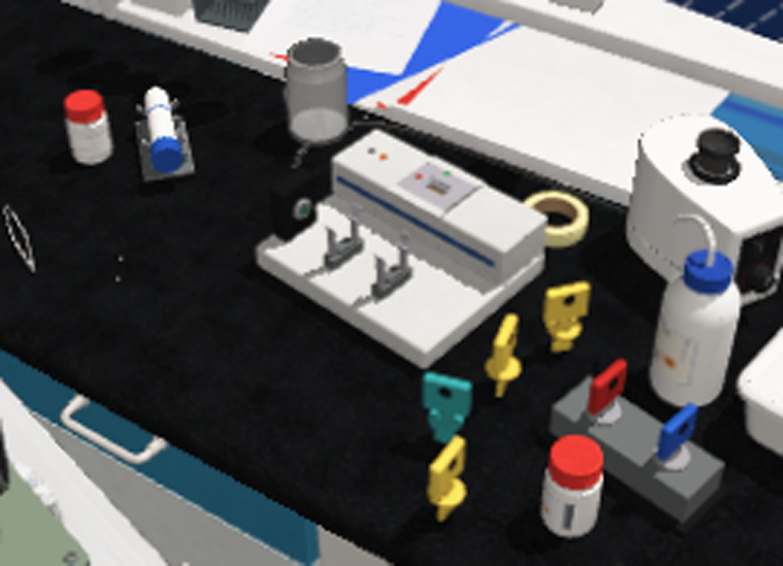

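Run:
```python
from h import *
for n in ['top0','scene0']:
    z=load(n); C=cloud(z); im=z['im']; hsv=cv2.cvtColor(im,cv2.COLOR_RGB2HSV)
    H,S,V=[hsv[...,i].astype(int) for i in range(3)]
    X,Y,Z=C[...,0],C[...,1],C[...,2]
    def pr(name,m):
        p=C[m]; print(n,name,m.sum(), p.mean(0).round(1), p.min(0).round(0),p.max(0).round(0))
        return p
    roi=(X>390)&(X<520)&(Y>230)&(Y<345)
    pr('tubecap',roi&(H>100)&(H<130)&(S>120)&(Z>20))
    p=pr('tubewhite',roi&(S<60)&(V>150)&(Z>20))
    d=np.linalg.svd(p[:,:2]-p[:,:2].mean(0))[2][0]; print(' dir',d)
    red=((H<8)|(H>172))&(S>150)&(V>80); blu=(H>105)&(H<130)&(S>130)&(V>60)
    rk=(X>450)&(X<560)&(Y<-220)&(Y>-400)
    pr('redkey',rk&red&(Z>30)); pr('bluekey',rk&blu&(Z>30))
    pr('bottlea',(X>380)&(X<450)&(Y<-260)&(Y>-370)&red)
    pr('bottleb',(X>360)&(X<430)&(Y>330)&(Y<400)&red)
    pr('wash',(X>540)&(X<660)&(Y<-220)&(Y>-340)&blu)
    p=pr('rack',rk&(abs(Z-36)<6)&(S<60)&(V>60))
    p=pr('constop',(X>450)&(X<660)&(abs(Y)<160)&(abs(Z-75)<8)&(V>120))
    p=pr('deck',(X>400)&(X<660)&(abs(Y)<160)&(abs(Z-30)<8)&(V>170))
    m=((X>400)&(X<680)&(abs(Y)<160)&(Z>15)&(Z<100)&(Y>-155)).astype(np.uint8)
    cs,_=cv2.findContours(m,cv2.RETR_EXTERNAL,cv2.CHAIN_APPROX_NONE); c=max(cs,key=cv2.contourArea)
    print(' contour bbox',cv2.boundingRect(c))
    for k in ['constop']:
        q=C[((X>450)&(X<660)&(abs(Y)<160)&(abs(Z-75)<8)&(V>120))][:,:2].astype(np.float32)
        print(' rect',cv2.minAreaRect(q))
```

```text
top0 tubecap 74 [430.5 268.4  48.5] [414. 254.  22.] [449. 283.  64.]
top0 tubewhite 150 [455.3 312.1  49.6] [430. 278.  22.] [494. 345.  61.]
 dir [-0.53178253 -0.84688095]
top0 redkey 35 [ 496.8 -278.7   84.5] [ 477. -283.   77.] [ 515. -274.   92.]
top0 bluekey 35 [ 500.9 -348.4   85. ] [ 481. -353.   74.] [ 520. -344.   92.]
top0 bottlea 123 [ 418.9 -315.8   76. ] [ 398. -351.  -11.] [ 442. -296.   89.]
top0 bottleb 117 [398.3 372.8  70.2] [379. 356.  -4.] [428. 399.  83.]
top0 wash 74 [ 605.8 -288.3  141.4] [ 588. -304.  134.] [ 628. -270.  151.]
top0 rack 398 [ 497.7 -312.7   35.5] [ 472. -385.   30.] [ 528. -242.   42.]
top0 constop 1281 [569.1   2.3  74.6] [ 450. -107.   67.] [618. 113.  83.]
top0 deck 1292 [478.8 -18.9  29.8] [ 422. -118.   22.] [658. 104.  38.]
 contour bbox (247, 184, 67, 58)
 rect ((531.491943359375, -1.8740158081054688), (155.57870483398438, 217.53076171875), 6.520114898681641)
scene0 tubecap 113 [427.7 260.9  42.6] [411. 248.  23.] [446. 278.  57.]
scene0 tubewhite 103 [454.2 310.8  48.3] [393. 279.  38.] [482. 345.  56.]
 dir [-0.50106108 -0.86541192]
scene0 redkey 133 [ 491.4 -285.5   74.4] [ 474. -291.   54.] [ 514. -278.   89.]
scene0 bluekey 137 [ 495.4 -354.8   73.5] [ 477. -359.   33.] [ 522. -328.   90.]
scene0 bottlea 290 [ 412.6 -321.9   75.4] [ 395. -340.   60.] [ 439. -299.   81.]
scene0 bottleb 119 [394.5 365.4  68.4] [378. 350.  51.] [417. 388.  76.]
scene0 wash 188 [ 597.4 -295.   132.4] [ 557. -329.   -3.] [ 622. -273.  144.]
scene0 rack 801 [ 493.7 -323.3   36.2] [ 469. -389.   30.] [ 526. -248.   42.]
scene0 constop 1345 [565.2  -8.   73.5] [ 450. -113.   67.] [616. 112.  82.]
scene0 deck 1387 [475.2 -32.8  29. ] [ 417. -124.   23.] [606. 100.  36.]
 contour bbox (238, 180, 111, 80)
 rect ((529.326416015625, -4.822029113769531), (158.56668090820312, 221.7249298095703), 5.957158088684082)
```

```bash
cat >> h.py <<'E'
from scipy.spatial.transform import Rotation as R
def go(p,yaw,base=None):
    """shift cm in tool axes + rotvec deg to reach TCP p, tool down with tool x at yaw(deg)"""
    o=arm.observe(); Rc=R.from_quat(o['tool_rot']); P=np.array(o['position'])
    c=np.cos(np.radians(yaw)); s=np.sin(np.radians(yaw))
    Rt=R.from_matrix(np.array([[c,s,0],[s,-c,0],[0,0,-1]]))
    d=Rc.inv().apply(np.array(p)-P)/10; r=(Rc.inv()*Rt).as_rotvec(degrees=True)
    print('shift cm',d.round(2),'rot',r.round(1),'curyaw',np.degrees(np.arctan2(*Rc.as_matrix()[[1,0],0])).round(2),'pos',P.round(1),'t',o['time'],'F',np.round(o['contact_force'],1),'op',round(o['opening'],3))
def shot(n,name):
    p=camera_params(n); im,d=snapshot(n); save(name,im)
    np.savez(f'{name}.npz',im=im,d=d,K=p['intrinsics'],k1=p['k1'],T=p['T'])
    return load(name)
E
python3 -c "
from h import *
go([434,278,150],58.7)"
```

```text
shift cm [-29.54 -15.22   6.35] rot [-0.1  0.1 98.9] curyaw 157.61 pos [218.9 531.3 213.3] t 0.15 F [ 0.3  0.7 -0.1] op 1.003
```

Request:
{"method": "move_arm", "body": {"rows": [[-29.5,-15.2,6.3,0,0,99,9.1],[-29.5,-15.2,6.3,0,0,99,9.1],[-29.5,-15.2,6.3,0,0,99,9.1],[-29.5,-15.2,6.3,0,0,99,9.1],[-29.5,-15.2,6.3,0,0,99,9.1],[-29.5,-15.2,6.3,0,0,99,7],[-29.5,-15.2,6.3,0,0,99,6],[-29.5,-15.2,6.3,0,0,99,6],[-29.5,-15.2,6.3,0,0,99,6],[-29.5,-15.2,6.3,0,0,99,6]]}}

```text
time: 1.15
position: [434.0, 278.1, 150.6]
tool_rot: [0.813, 0.582, -0.0, -0.0]
contact_force: [0.5, -1.1, -0.1]
opening: 0.665
```

```bash
python3 -c "
from h import *
go([434,278,150],58.7)
shot('wrist','w1')"
```

```text
shift cm [-0.01 -0.    0.06] rot [-0.   0.  12.5] curyaw 71.24 pos [434.  278.1 150.6] t 1.15 F [ 0.5 -1.1 -0.1] op 0.665
```

View pics/w1.png

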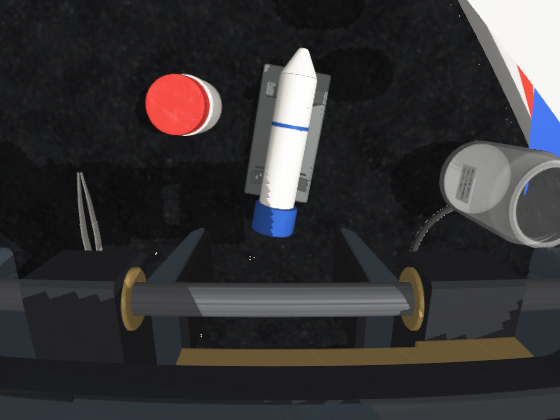

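Run:
```python
from h import *
z=load('w1'); C=cloud(z); hsv=cv2.cvtColor(z['im'],cv2.COLOR_RGB2HSV)
H,S,V=[hsv[...,i].astype(int) for i in range(3)]; v,u=np.mgrid[:420,:560]
box=(u>235)&(u<335)&(v>35)&(v<245)
cap=box&(H>100)&(H<130)&(S>120)
wh=box&(S<60)&(V>150)
m=((cap|wh)).astype(np.uint8); m=cv2.morphologyEx(m,cv2.MORPH_OPEN,np.ones((7,7)))
n,l,st,_=cv2.connectedComponentsWithStats(m); m=l==1+np.argmax(st[1:,4])
# per-row centers of barrel -> plane 38
ed=[]
for r in range(75,200,3):
    us=np.where(m[r])[0]; ed.append((us.min(),us.max()+1,r))
ed=np.array(ed,float)
A=plane(z,ed[:,[0,2]],38);B=plane(z,ed[:,[1,2]],38);M=(A+B)[:,:2]/2
d=np.linalg.svd(M-M.mean(0))[2][0]; d*=np.sign(d[1]); print('dir',d,np.degrees(np.arctan2(d[1],d[0])))
q=np.argwhere(m)[:,::-1]; P=plane(z,q+.5,38)[:,:2]
t=(P-M.mean(0))@d; print('len',t.min(),t.max(),t.max()-t.min())
tip=M.mean(0)+d*t.max(); print('tip',tip,'center from tip',tip-70*d)
w=np.abs((B-A)[:,:2]@np.array([-d[1],d[0]]));print('width',np.median(w))
cc=C[cap]; print('cap',cc.mean(0),cc[:,2].max()); 
# cap/white boundary
tb=(plane(z,np.argwhere(cap)[:,::-1]+.5,38)[:,:2]-M.mean(0))@d
print('cap t range',np.percentile(tb,[1,99]), 'center by cap edge', M.mean(0)+d*(np.percentile(tb,98)+48))
print('top z barrel',np.percentile(C[m&~cap][:,2],[50,95]))
red=((H<8)|(H>172))&(S>150)&(v<160); print('bb',C[red].mean(0))
```

```text
Traceback (most recent call last):
ValueError: zero-size array to reduction operation minimum which has no identity
```

```bash
cat > tube.py <<'E'
from h import *
import sys
z=load('w1'); C=cloud(z); hsv=cv2.cvtColor(z['im'],cv2.COLOR_RGB2HSV)
H,S,V=[hsv[...,i].astype(int) for i in range(3)]; v,u=np.mgrid[:420,:560]
box=(u>235)&(u<335)&(v>35)&(v<245)
cap=box&(H>100)&(H<130)&(S>120)&(v>190)
wh=box&(((V>150))|((H>100)&(H<130)&(S>120)))
m=((cap|wh)).astype(np.uint8); m=cv2.morphologyEx(m,cv2.MORPH_OPEN,np.ones((5,5)));
n,l,st,_=cv2.connectedComponentsWithStats(m); m=l==1+np.argmax(st[1:,4])
print(st)
ed=[]
for r in range(80,160,3):
    us=np.where(m[r])[0]; ed.append((us.min(),us.max()+1,r))
ed=np.array(ed,float)
A=plane(z,ed[:,[0,2]],38);B=plane(z,ed[:,[1,2]],38);M=(A+B)[:,:2]/2
d=np.linalg.svd(M-M.mean(0))[2][0]; d*=np.sign(d[1]); print('dir',d,np.degrees(np.arctan2(d[1],d[0])))
q=np.argwhere(m)[:,::-1]; P=plane(z,q+.5,38)[:,:2]
t=(P-M.mean(0))@d; print('len',t.min(),t.max(),t.max()-t.min())
tip=M.mean(0)+d*t.max(); print('tip',tip,'center from tip',tip-70*d)
w=np.abs((B-A)[:,:2]@np.array([-d[1],d[0]]));print('width',w.round(1))
cc=C[cap]; print('cap',cc.mean(0),cc[:,2].max()); 
tb=(plane(z,np.argwhere(cap)[:,::-1]+.5,38)[:,:2]-M.mean(0))@d
print('cap t range',np.percentile(tb,[1,99]), 'center by cap edge', M.mean(0)+d*(np.percentile(tb,98)+48))
print('top z barrel',np.percentile(C[m&~cap][:,2],[50,95]))
red=((H<8)|(H>172))&(S>150)&(v<160)&(u<230); print('bb',C[red].mean(0))
E
python3 tube.py
```

```text
[[     0      0    560    420 228565]
 [   252     48     69    190   6564]
 [   313    116      8     12     71]]
dir [0.47626488 0.87930186] 61.55826154721458
len -94.79420267604497 51.384379019221 146.17858169526596
tip [495.18765196 381.83166579] center from tip [461.84911012 320.2805356 ]
width [26.1 26.8 26.1 26.9 26.2 27.  26.3 27.1 26.4 27.2 33.1 33.2 26.6 26.6
 24.4 26.  26.7 26.8 26.8 26.9 26.9 27.  27.  27.1 26.4 27.2 26.5]
cap [432.29939625 269.29213843  48.69531312] 320.6945097392097
cap t range [-93.80352392 -67.16758239] center by cap edge [460.97276747 318.66259199]
top z barrel [49.01748808 51.66776258]
bb [399.65188515 372.32953901  71.27808634]
```

```bash
python3 -c "
from h import *
go([461.3,319.3,20],61.4)
z=load('w1');C=cloud(z)
print('foot',C[110,262],C[180,310],C[140,320],C[150,257])"
```

```text
shift cm [ 4.77  1.26 13.06] rot [-0.   0.   9.6] curyaw 71.04 pos [433.9 278.3 150.6] t 1.2 F [ 0.   0.4 -0.5] op 0.662
foot [450.3329693  350.79593922   5.98763244] [469.08342299 288.07242437  36.77199284] [489.32809002 310.84575623  -1.24238952] [435.30778673 320.71149288   4.5242283 ]
```

Request:
{"method": "move_arm", "body": {"rows": [[4.8,1.3,4,0,0,9.6,5.5],[4.8,1.3,6,0,0,9.6,5.5],[4.8,1.3,8,0,0,9.6,5.5],[4.8,1.3,10.5,0,0,9.6,5.5],[4.8,1.3,12.5,0,0,9.6,5.5],[4.8,1.3,13,0,0,9.6,5.5],[4.8,1.3,13,0,0,9.6,5.5]]}}

```text
time: 1.9
position: [460.9, 320.1, 20.4]
tool_rot: [0.856, 0.516, -0.001, 0.0]
contact_force: [-0.5, -1.2, -0.0]
opening: 0.605
```

```bash
python3 -c "
from h import *
go([461.3,319.3,20],61.4)"
```

```text
shift cm [-0.05  0.07  0.04] rot [-0.   0.1  0.8] curyaw 62.15 pos [460.9 320.1  20.4] t 1.9 F [-0.5 -1.2 -0. ] op 0.605
```

Close on the tube.

Request:
{"method": "move_arm", "body": {"rows": [[0,0.05,0,0,0,0.7,4],[0,0.05,0,0,0,0.7,3],[0,0.05,0,0,0,0.7,2],[0,0.05,0,0,0,0.7,1.5],[0,0.05,0,0,0,0.7,1.5],[0,0.05,0,0,0,0.7,1.5],[0,0.05,0,0,0,0.7,1.5]], "squeeze": 45}}

```text
time: 2.6
position: [460.5, 321.2, 21.8]
tool_rot: [0.86, 0.51, -0.0, -0.001]
contact_force: [-4.9, 3.6, 2.7]
opening: 0.3
```

Request:
{"method": "move_arm", "body": {"rows": [[0,0,-2,0,0,0,1.5],[0,0,-5,0,0,0,1.5],[0,0,-9,0,0,0,1.5],[0,0,-13,0,0,0,1.5],[0,0,-15,0,0,0,1.5],[0,0,-15,0,0,0,1.5]]}}

```text
time: 3.2
position: [463.5, 321.1, 174.8]
tool_rot: [0.86, 0.51, 0.004, -0.0]
contact_force: [-0.3, 0.1, -1.2]
opening: 0.296
```

Run:
```python
from h import *
for n in ['top0','scene0']:
    z=load(n); C=cloud(z); im=z['im']; V=im.max(2); X,Y,Z=C[...,0],C[...,1],C[...,2]
    m=((X>400)&(X<640)&(abs(Y)<130)&(abs(Z-75)<12)&(V>120)).astype(np.uint8)
    m=cv2.morphologyEx(m,cv2.MORPH_CLOSE,np.ones((3,3)));m=cv2.morphologyEx(m,cv2.MORPH_OPEN,np.ones((3,3)))
    k,l,st,ce=cv2.connectedComponentsWithStats(m); i=1+np.argmax(st[1:,4]); q=np.argwhere(l==i)[:,::-1]
    P=plane(z,q,75)[:,:2].astype(np.float32); r=cv2.minAreaRect(P); print(n,st[i],r)
```

```text
top0 [ 247  184   66   22 1344] ((572.2255249023438, 2.7202682495117188), (70.8936996459961, 217.70851135253906), 6.811739921569824)
scene0 [ 265  180   74   45 1397] ((565.94482421875, -7.181694030761719), (80.61558532714844, 224.8719940185547), 6.50338077545166)
```

```bash
python3 -c "
from h import *
go([526,-55,178],96.7)"
```

```text
shift cm [-30.02  23.5   -0.45] rot [  0.3  -0.3 -35.3] curyaw 61.38 pos [463.5 321.1 174.8] t 3.2 F [-0.3  0.1 -1.2] op 0.296
```

Request:
{"method": "move_arm", "body": {"rows": [[-30,23.5,-0.4,0,0,-35.3,1.5],[-30,23.5,-0.4,0,0,-35.3,1.5],[-30,23.5,-0.4,0,0,-35.3,1.5],[-30,23.5,-0.4,0,0,-35.3,1.5],[-30,23.5,-0.4,0,0,-35.3,1.5],[-30,23.5,-0.4,0,0,-35.3,1.5],[-30,23.5,-0.4,0,0,-35.3,1.5],[-30,23.5,-0.4,0,0,-35.3,1.5],[-30,23.5,-0.4,0,0,-35.3,1.5],[-30,23.5,-0.4,0,0,-35.3,1.5]]}}

```text
time: 4.2
position: [523.3, -56.6, 173.5]
tool_rot: [0.666, 0.746, -0.001, -0.001]
contact_force: [0.3, 0.4, -0.4]
opening: 0.298
```

```bash
python3 -c "
from h import *
go([526,-55,178],96.7)
shot('wrist','w2')"
```

```text
shift cm [ 0.13  0.28 -0.45] rot [-0.2 -0.1 -0.2] curyaw 96.51 pos [523.3 -56.6 173.5] t 4.2 F [ 0.3  0.4 -0.4] op 0.298
```

View pics/w2.png

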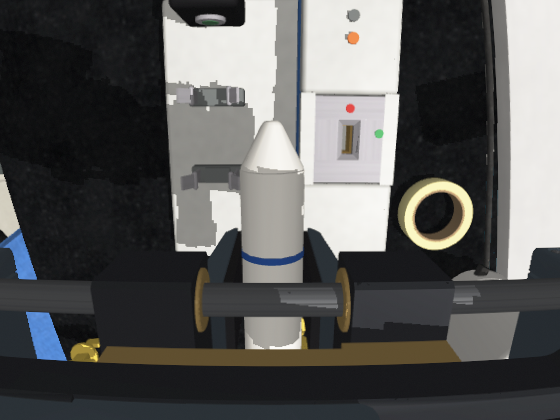

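```bash
cat > con.py <<'E'
from h import *
import sys
z=load(sys.argv[1]); C=cloud(z); im=z['im']; hsv=cv2.cvtColor(im,cv2.COLOR_RGB2HSV)
H,S,V=[hsv[...,i].astype(int) for i in range(3)]; v,u=np.mgrid[:420,:560]
def blob(m):
    k,l,st,ce=cv2.connectedComponentsWithStats(m.astype(np.uint8)); i=1+np.argmax(st[1:,4]); return ce[i],st[i]
roi=(u>300)&(u<395)&(v>90)&(v<185)
r,sr=blob(roi&((H<8)|(H>172))&(S>120)&(V>120)); g,sg=blob(roi&(H>45)&(H<85)&(S>100)&(V>100))
print('red',r,sr,'green',g,sg)
P=plane(z,[r+.5,g+.5],75.5)[:,:2]; print('marks',P,'dist',np.linalg.norm(P[0]-P[1]),'exp',2*22*np.sin(.675))
# clockwise 1.35 triangle -> center
mid=P.mean(0); e=P[1]-P[0]; L=np.linalg.norm(e); e/=L
n=np.array([-e[1],e[0]])   # candidate normal
h=22*np.cos(.675)
for s in (1,-1):
    k=mid+s*h*n; a=P[0]-k; b=P[1]-k; cw=-(a[0]*b[1]-a[1]*b[0])
    if cw>0: print('keyhole by marks',k,'yaw',np.degrees(np.arctan2(a[1],a[0]))-90)
# slot
dk=(u>325)&(u<365)&(v>115)&(v<165)
g1=(V<140)&dk; c,s=blob(g1); print('slot',c,s)
cs,_=cv2.findContours(g1.astype(np.uint8),cv2.RETR_EXTERNAL,cv2.CHAIN_APPROX_NONE); c=max(cs,key=cv2.contourArea)
q=plane(z,c[:,0]+.0,75)[:,:2].astype(np.float32); print('slot rect',cv2.minAreaRect(q))
# housing right edge: white->black
def edge(rows,lo,hi,zz,fall=True,thr=128):
    pts=[]
    for rr in rows:
        line=V[rr,lo:hi]; i=np.where(line<thr)[0] if fall else np.where(line>thr)[0]
        if len(i): pts.append((lo+i[0],rr+.5))
    p=plane(z,pts,zz)[:,:2]; d=np.linalg.svd(p-p.mean(0))[2][0]; d*=np.sign(d[1]); res=(p-p.mean(0))@[-d[1],d[0]]
    ang=np.degrees(np.arctan2(d[1],d[0]))-90
    print('edge mean',p.mean(0).round(1),'yaw',ang.round(2),'res',res.std().round(2)); return p.mean(0),ang
edge(range(10,90,4),385,440,75); edge(range(190,245,4),375,430,75)
edge(range(30,245,6),140,200,30,False)
E
python3 con.py w2
python3 - <<'E'
from h import *
z=load('w2'); im=z['im']
save('w2a',cv2.resize(im[80:200,300:400],None,fx=5,fy=5)); save('w2b',cv2.resize(im[70:230,160:290],None,fx=4,fy=3.7))
C=cloud(z)
for p in [(200,50),(260,50),(340,60),(370,170),(190,220),(0,0)]: print(p,C[p[1],p[0]].round(1))
E
```

```text
red [349.65454545 107.92727273] [346 104   8   9  55] green [378.6  133.46] [375 130   8   8  50]
marks [[570.35515259  24.36888914]
 [594.1186391    9.19950883]] dist 28.19243497336148 exp 27.495481936018795
keyhole by marks [572.99532113   2.30687482] yaw 6.8241521318646505
slot [351.7264574  139.89461883] [342 121  18  38 446]
slot rect ((574.1342163085938, 2.572476387023926), (11.839288711547852, 26.60184669494629), 6.972141265869141)
edge mean [599.4  69.4] yaw 6.45 res 0.2
edge mean [612.8 -51.4] yaw 6.07 res 0.22
edge mean [431.  -14.9] yaw 6.23 res 0.49
(200, 50) [452.3  58.   30.3]
(260, 50) [500.3  63.2  28.6]
(340, 60) [558.7  56.4  73.3]
(370, 170) [592.2 -17.6  74.9]
(190, 220) [453.1 -85.8  29.5]
(0, 0) [252.4  95.4  -1.2]
```

View pics/w2a.png

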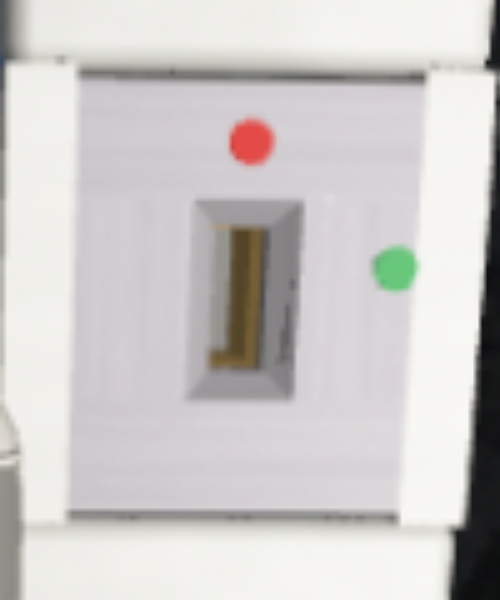

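View pics/w2b.png

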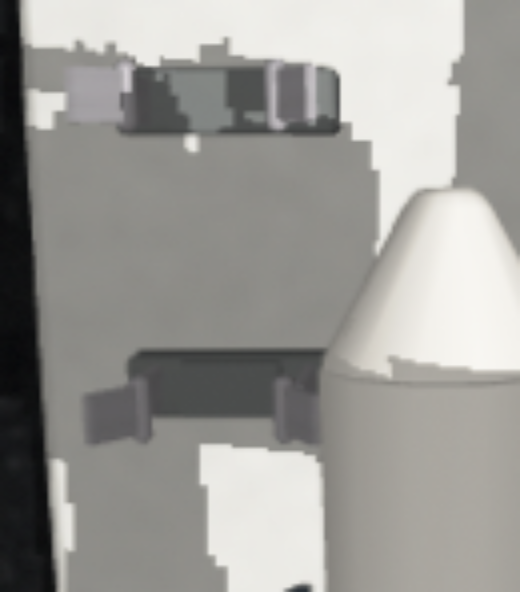

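```bash
cat >> h.py <<'E'
def proj(z,P):
    T=np.linalg.inv(z['T']); p=np.asarray(P,float)@T[:3,:3].T+T[:3,3]; s=p[:,:2]/p[:,2:]
    s=s*(1+float(z['k1'])*(s**2).sum(1,keepdims=True)); K=z['K']; return s*[K[0,0],K[1,1]]+[K[0,2],K[1,2]]
KH=np.array([573.0,2.3,75]); CY=6.4
def con(p):
    c,s=np.cos(np.radians(CY)),np.sin(np.radians(CY)); p=np.asarray(p,float).reshape(-1,3)-[55,0,75]
    return KH+np.c_[c*p[:,0]-s*p[:,1],s*p[:,0]+c*p[:,1],p[:,2]]
E
python3 - <<'E'
from h import *
z=load('w2'); im=z['im'].copy()
print('slot centre',plane(z,[[348.8,140]],75))
big=cv2.resize(im,None,fx=4,fy=4,interpolation=cv2.INTER_CUBIC)
def dot(p,col):
    for q in proj(z,con(p)): cv2.circle(big,tuple(int(a) for a in (q+.5)*4),4,col,-1)
for sy in(-31,31):
  for dy in (-5,5):
    dot([[-45-16.5,sy+dy,84],[-45+16.5,sy+dy,84]],(255,0,0)); dot([[-45-11.5,sy+dy,71],[-45+11.5,sy+dy,71]],(0,200,0))
dot([[90,110,75],[90,-110,75],[20,110,75],[20,-110,75],[-90,-110,30],[-90,110,30],[55,10.5,75],[55,-10.5,75],[51,0,75],[59,0,75],[55,22,75],[-45,83,62]],(255,0,255))
save('w2o',big[200:960,600:1640][:, :].copy()[::1,::1][:600,:800]); save('w2p',cv2.resize(big,(560*7//5,420*7//5)))
# tube axis lateral
C=cloud(z); V=im.max(2)
o=arm.observe(); Rt=R.from_quat(o['tool_rot'])
m=C[175:240,225:320].reshape(-1,3); m=m[(m[:,2]>170)&(m[:,2]<215)]; t=Rt.inv().apply(m-np.array(o['position'])); print('tube in tool: y range',np.percentile(t[:,1],[1,99]),'z min',t[:,2].min(), 'median y of top',np.median(t[t[:,2]<np.percentile(t[:,2],10),1]))
cap=Rt.inv().apply(C[C[...,2]>100]-np.array(o['position']));print(cap.min(0),cap.max(0))
# tip
mm=(C[...,2]>150)&(V>120)&(np.mgrid[:420,:560][0]<240); q=np.argwhere(mm); print('tip row',q[:,0].min(), Rt.inv().apply(C[mm]-np.array(o['position']))[:,0].max())
E
```

```text
slot centre [[572.96668333   2.20749106  75.        ]]
tube in tool: y range [-18.91308933  20.17448975] z min -31.517740623191653 median y of top 0.5644236957884116
[-120.76007603  -74.98364486 -169.94390148] [ 72.27166881 192.96531793  73.1073023 ]
tip row 0 72.27166880564872
```

View pics/w2o.png

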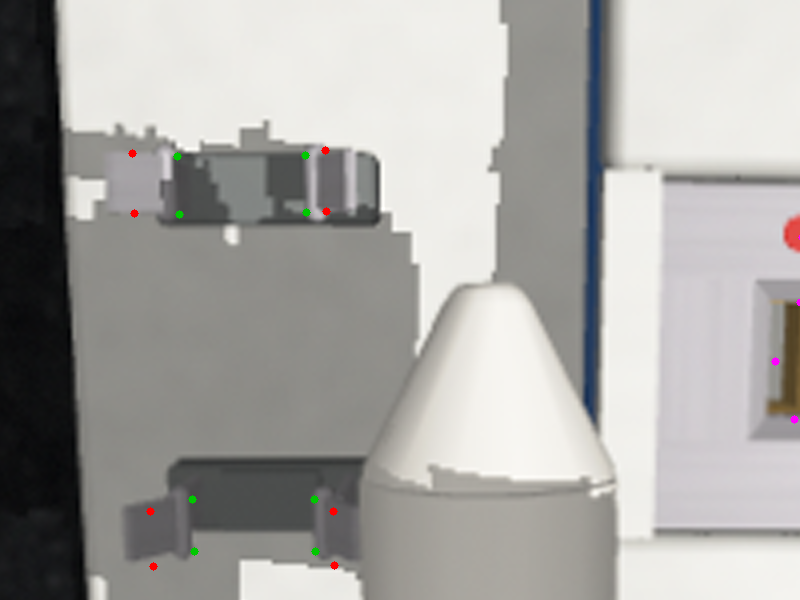

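View pics/w2p.png

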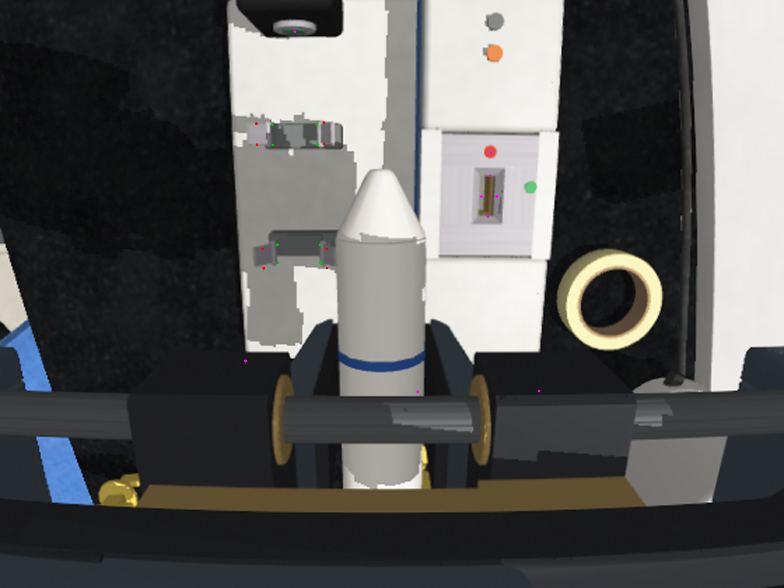

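```bash
python3 -c "
from h import *
s=con([-45,0,62])[0]; print(s, con([0,0,0]))
go([s[0],s[1],105],96.4)"
```

```text
[473.62320808  -8.84689322  62.        ] [[518.34276445  -3.83079127   0.        ]]
shift cm [ 5.21 -4.38  6.89] rot [-0.1 -0.1  0.2] curyaw 96.62 pos [523.3 -55.6 173.7] t 4.25 F [-0.8  0.8 -0.3] op 0.3
```

Request:
{"method": "move_arm", "body": {"rows": [[2.6,-2.2,1,0,0,0.2,1.5],[5.2,-4.4,2,0,0,0.2,1.5],[5.2,-4.4,4,0,0,0.2,1.5],[5.2,-4.4,6,0,0,0.2,1.5],[5.2,-4.4,6.9,0,0,0.2,1.5],[5.2,-4.4,6.9,0,0,0.2,1.5],[5.2,-4.4,6.9,0,0,0.2,1.5]]}}

```text
time: 4.95
position: [474.9, -8.8, 106.3]
tool_rot: [0.666, 0.746, 0.0, 0.0]
contact_force: [-0.0, -0.7, 0.1]
opening: 0.298
```

```bash
python3 -c "
from h import *
s=con([-45,0,62])[0]; print(s, con([0,0,0]))
go([s[0],s[1],70],96.4)
shot('wrist','w3')"
```

```text
[473.62320808  -8.84689322  62.        ] [[518.34276445  -3.83079127   0.        ]]
shift cm [ 0.01 -0.13  3.63] rot [ 0.  -0.   0.1] curyaw 96.52 pos [474.9  -8.8 106.3] t 4.95 F [-0.  -0.7  0.1] op 0.298
```

View pics/w3.png

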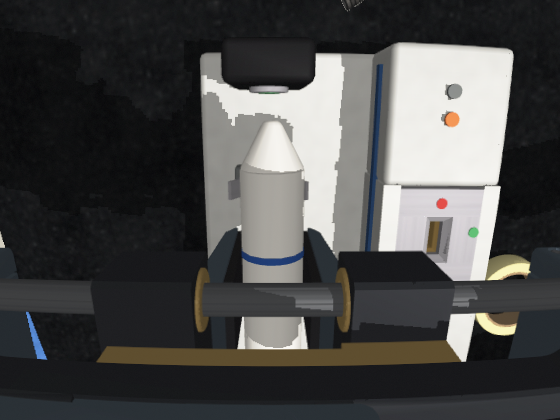

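Request:
{"method": "move_arm", "body": {"rows": [[0,-0.13,1.5,0,0,0.1,1.5],[0,-0.13,3,0,0,0.1,1.5],[0,-0.13,3.8,0,0,0.1,1.5],[0,-0.13,4.3,0,0,0.1,1.5],[0,-0.13,4.7,0,0,0.1,1.5],[0,-0.13,5,0,0,0.1,1.5]], "squeeze": 58}}

```text
time: 5.6
position: [473.8, -9.7, 57.8]
tool_rot: [0.667, 0.745, 0.0, 0.001]
contact_force: [-4.5, -0.6, 14.1]
opening: 0.295
```

Request:
{"method": "move_arm", "body": {"rows": [[0,0,0.4,0,0,0,1.5],[0,0,0.8,0,0,0,1.5],[0,0,1.1,0,0,0,1.5],[0,0,1.1,0,0,0,1.5]]}}

```text
time: 6.0
position: [472.8, -9.6, 45.8]
tool_rot: [0.667, 0.745, -0.0, -0.0]
contact_force: [-4.2, -1.0, 8.8]
opening: 0.296
```

Request:
{"method": "move_arm", "body": {"rows": [[0,0,0.1,0,0,0,1.5],[0,0,0.2,0,0,0,1.5],[0,0,0.2,0,0,0,1.5]]}}

```text
time: 6.3
position: [472.9, -9.6, 45.6]
tool_rot: [0.667, 0.745, -0.0, -0.0]
contact_force: [-8.8, -0.8, 24.1]
opening: 0.3
```

Request:
{"method": "move_arm", "body": {"rows": [[0,0,-0.2,0,0,0,3],[0,0,-0.2,0,0,0,5],[0,0,-0.2,0,0,0,5],[0,0,-0.2,0,0,0,5],[0,0,-3,0,0,0,5],[0,0,-7,0,0,0,5],[0,0,-11,0,0,0,5],[0,0,-13,0,0,0,5]]}}

```text
time: 7.1
position: [474.9, -9.6, 176.0]
tool_rot: [0.667, 0.745, 0.002, 0.002]
contact_force: [1.0, 0.1, -0.2]
opening: 0.545
```

```bash
python3 -c "
from h import *
go([526,-55,180],96.4)
shot('wrist','w4')"
```

```text
shift cm [-5.08  4.57 -0.37] rot [ 0.3  0.  -0. ] curyaw 96.37 pos [474.9  -9.6 176. ] t 7.1 F [ 1.   0.1 -0.2] op 0.545
```

View pics/w4.png

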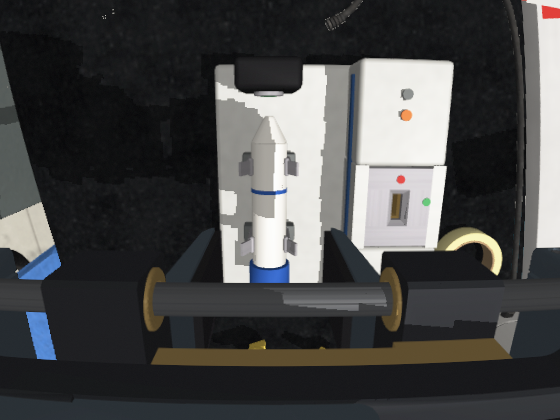

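Run:
```python
from h import *
z=load('w4'); C=cloud(z); s=con([-45,0,62])[0]
for r in (150,170,205,230,250):
    us=[u for u in range(235,300) if C[r,u,2]>50 and z['im'][r,u].min()>150]
    seg=C[r,us]; print(r,min(us),max(us),'zmax',np.percentile(seg[:,2],90).round(1), 'axis xy',plane(z,[[(min(us)+max(us)+1)/2,r+.5]],62)[0,:2].round(1))
tip=plane(z,[[269,117]],62)[0]; 
c,sn=np.cos(np.radians(CY)),np.sin(np.radians(CY)); d=tip-s; print('tip in seat',d[0]*c+d[1]*sn,-d[0]*sn+d[1]*c)
for p in [plane(z,[[269.2,160]],62)[0],plane(z,[[269,220]],62)[0]]:
    d=p-s; print('axis in seat',d[0]*c+d[1]*sn,-d[0]*sn+d[1]*c)
print(camera_params('wrist')['T'][:3,3])
```

```text
150 261 286 zmax 75.6 axis xy [472.9  33.8]
170 260 298 zmax 76.1 axis xy [478.9  18.8]
205 259 295 zmax 75.3 axis xy [480.5  -9.2]
230 254 285 zmax 75.3 axis xy [476.9 -30.7]
250 241 297 zmax 80.9 axis xy [478.3 -48. ]
tip in seat 0.342348234046991 67.62146166638064
axis in seat 0.37000809235209164 35.129891247538396
axis in seat 0.015675286337506922 -13.178408672555406
[467.12630505  63.36175141 348.08325757]
```

```bash
python3 -c "
from h import *
go([520,-295,175],183.4)"
```

```text
shift cm [-28.85   1.17   0.35] rot [  0.4   0.5 -87. ] curyaw 96.37 pos [476.3  -9.6 178. ] t 7.15 F [ 0.9 -0.   2.8] op 0.548
```

Request:
{"method": "move_arm", "body": {"rows": [[-28.8,1.2,0.3,0,0,-87,5],[-28.8,1.2,0.3,0,0,-87,5],[-28.8,1.2,0.3,0,0,-87,5],[-28.8,1.2,0.3,0,0,-87,5],[-28.8,1.2,0.3,0,0,-87,5],[-28.8,1.2,0.3,0,0,-87,5],[-28.8,1.2,0.3,0,0,-87,5],[-28.8,1.2,0.3,0,0,-87,5],[-28.8,1.2,0.3,0,0,-87,4],[-28.8,1.2,0.3,0,0,-87,4]]}}

```text
time: 8.15
position: [516.7, -294.5, 168.2]
tool_rot: [0.008, 1.0, 0.001, -0.001]
contact_force: [0.7, -0.1, 0.1]
opening: 0.442
```

Request:
{"method": "move_arm", "body": {"rows": [[0,0,0,0,0,-0.5,4],[0,0,0,0,0,-0.5,4]]}}

```text
time: 8.35
position: [516.9, -294.3, 169.0]
tool_rot: [0.008, 1.0, 0.0, -0.001]
contact_force: [-0.8, -0.1, 0.2]
opening: 0.439
```

```bash
python3 -c "
from h import *
go([520,-295,175],183.4)
shot('wrist','w5')"
```

```text
shift cm [-0.31 -0.06 -0.6 ] rot [ 0.  -0.1 -4.3] curyaw 179.14 pos [ 516.9 -294.3  169. ] t 8.35 F [-0.8 -0.1  0.2] op 0.439
```

View pics/w5.png

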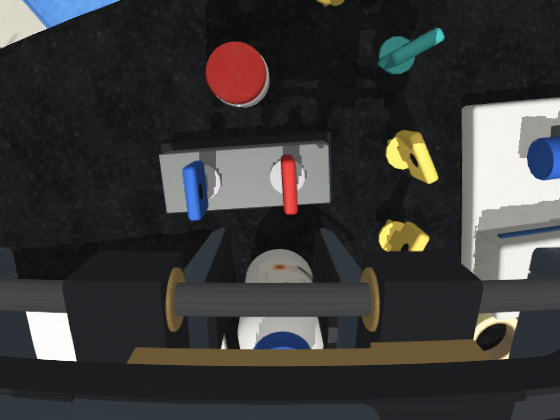

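Run:
```python
from h import *
z=load('w5'); C=cloud(z); hsv=cv2.cvtColor(z['im'],cv2.COLOR_RGB2HSV)
H,S,V=[hsv[...,i].astype(int) for i in range(3)]; v,u=np.mgrid[:420,:560]
red=((H<8)|(H>172))&(S>120)&(V>60)&(v>140)&(v<225)&(u>260)&(u<320)
blu=(H>100)&(H<130)&(S>120)&(v>140)&(v<230)&(u>170)&(u<220)
for n,m in (('red',red),('blue',blu)):
    p=C[m]; print(n,m.sum(),'z',np.percentile(p[:,2],[5,50,90,98]).round(1))
    t=m&(abs(C[...,2]-86)<4)
    q=np.argwhere(t)[:,::-1]; P=plane(z,q+.5,86)[:,:2].astype(np.float32)
    print(t.sum(),cv2.minAreaRect(P), P.mean(0))
b=cv2.resize(z['im'][130:230,150:340],None,fx=4,fy=4,interpolation=cv2.INTER_CUBIC);save('w5c',b)
# collars (white disks at z=40)
```

```text
red 811 z [69.4 84.9 86.  86.6]
723 ((497.1615905761719, -281.0953674316406), (38.978172302246094, 9.50044059753418), 3.0247511863708496) [ 497.05002 -281.0842 ]
blue 1134 z [57.  84.2 85.8 86.4]
730 ((500.59521484375, -349.8377990722656), (39.892513275146484, 10.170862197875977), 2.3929030895233154) [ 500.67175 -349.97903]
```

View pics/w5c.png

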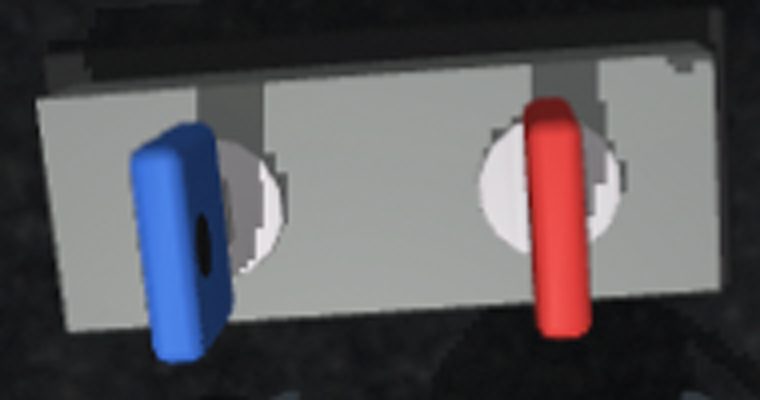

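```bash
python3 -c "
from h import *
go([497.1,-281.1,51],183)"
```

```text
shift cm [ 2.    1.28 11.82] rot [ 0.  -0.  -3.8] curyaw 179.15 pos [ 517.  -294.3  169.2] t 8.4 F [ 0.3  0.3 -0.1] op 0.439
```

Request:
{"method": "move_arm", "body": {"rows": [[2,1.3,2,0,0,-3.8,3.5],[2,1.3,4,0,0,-3.8,3.5],[2,1.3,6,0,0,-3.8,3.5],[2,1.3,8.5,0,0,-3.8,3.5],[2,1.3,10.5,0,0,-3.8,3.5],[2,1.3,11.5,0,0,-3.8,3.5],[2,1.3,11.8,0,0,-3.8,3.5],[2,1.3,11.8,0,0,-3.8,3.5]]}}

```text
time: 9.2
position: [497.5, -281.3, 52.1]
tool_rot: [-0.027, 1.0, -0.0, 0.0]
contact_force: [0.6, -0.1, -0.1]
opening: 0.388
```

```bash
python3 -c "
from h import *
go([497.1,-281.1,51],183)"
```

```text
shift cm [0.04 0.02 0.11] rot [-0.   0.   0.1] curyaw -176.93 pos [ 497.5 -281.3   52.1] t 9.2 F [ 0.6 -0.1 -0.1] op 0.388
```

Request:
{"method": "move_arm", "body": {"rows": [[0,0,0.1,0,0,0,2.5],[0,0,0.1,0,0,0,1.6],[0,0,0.1,0,0,0,0.8],[0,0,0.1,0,0,0,0.3],[0,0,0.1,0,0,0,0.3],[0,0,0.1,0,0,0,0.3]], "squeeze": 35}}

```text
time: 9.8
position: [497.5, -281.3, 51.5]
tool_rot: [-0.027, 1.0, -0.0, 0.0]
contact_force: [-0.4, 0.3, 4.1]
opening: 0.11
```

```bash
python3 -c "
from h import *
go([497.1,-281.1,51],183);print(arm.observe()['torque'])"
```

```text
shift cm [0.04 0.03 0.05] rot [-0.   0.   0.1] curyaw -176.9 pos [ 497.5 -281.3   51.5] t 9.8 F [-0.4  0.3  4.1] op 0.11
[ 0.07415098  0.15138933 -0.01409924]
```

Request:
{"method": "move_arm", "body": {"rows": [[0,0,-1,0,0,0,0.3],[0,0,-3,0,0,0,0.3],[0,0,-6,0,0,0,0.3],[0,0,-10,0,0,0,0.3],[0,0,-12.5,0,0,0,0.3],[0,0,-12.5,0,0,0,0.3]]}}

```text
time: 10.4
position: [499.3, -282.4, 180.5]
tool_rot: [-0.027, 1.0, -0.002, 0.004]
contact_force: [0.6, -0.2, -0.3]
opening: 0.109
```

```bash
python3 -c "
from h import *
go([572.2,2.2,165],96.4);shot('wrist','w6')"
```

```text
shift cm [-8.81 28.03  1.48] rot [ 0.1  0.5 86.7] curyaw -176.9 pos [ 499.3 -282.4  180.5] t 10.4 F [ 0.6 -0.2 -0.3] op 0.109
```

View pics/w6.png

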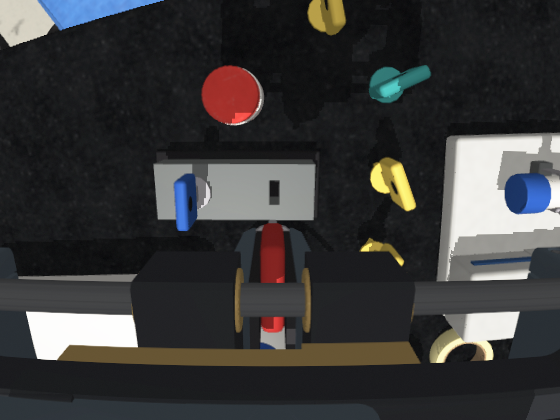

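Red key is held (272,275) and the rack place is empty at (274,190); blue key still stands at (186,200). Moving to the switch.

Request:
{"method": "move_arm", "body": {"rows": [[-8.8,28,1.5,0,0,86.7,0.3],[-8.8,28,1.5,0,0,86.7,0.3],[-8.8,28,1.5,0,0,86.7,0.3],[-8.8,28,1.5,0,0,86.7,0.3],[-8.8,28,1.5,0,0,86.7,0.3],[-8.8,28,1.5,0,0,86.7,0.3],[-8.8,28,1.5,0,0,86.7,0.3],[-8.8,28,1.5,0,0,86.7,0.3],[-8.8,28,1.5,0,0,86.7,0.3],[-8.8,28,1.5,0,0,86.7,0.3]]}}

```text
time: 11.45
position: [568.8, 3.6, 159.0]
tool_rot: [0.637, 0.771, -0.001, -0.002]
contact_force: [0.2, 0.3, -0.5]
opening: 0.103
```

Request:
{"method": "move_arm", "body": {"rows": [[0,0,0,0,0,3,0.3],[0,0,0,0,0,3,0.3],[0,0,0,0,0,3,0.3]]}}

```text
time: 11.75
position: [569.2, 3.1, 159.8]
tool_rot: [0.654, 0.756, -0.001, -0.001]
contact_force: [-1.7, -0.2, -0.5]
opening: 0.104
```

```bash
python3 -c "
from h import *
go([572.2,2.2,128],96.4);shot('wrist','w7');shot('scene','s7')
z=load('s7');save('s7c',cv2.resize(z['im'][100:270,220:380],None,fx=4,fy=3.5,interpolation=cv2.INTER_CUBIC))"
```

```text
shift cm [-0.14  0.29  3.18] rot [-0.1 -0.   1.9] curyaw 98.27 pos [569.2   3.1 159.8] t 11.75 F [-1.7 -0.2 -0.5] op 0.104
```

View pics/w7.png

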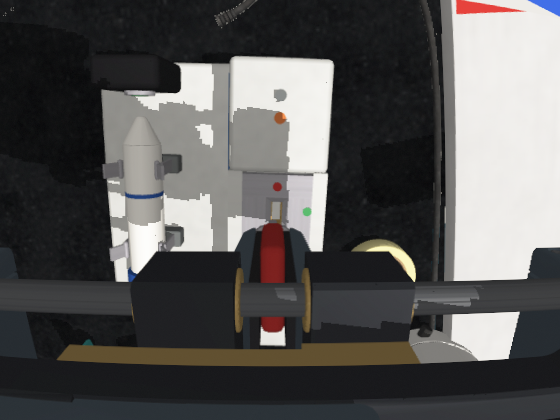

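View pics/s7c.png

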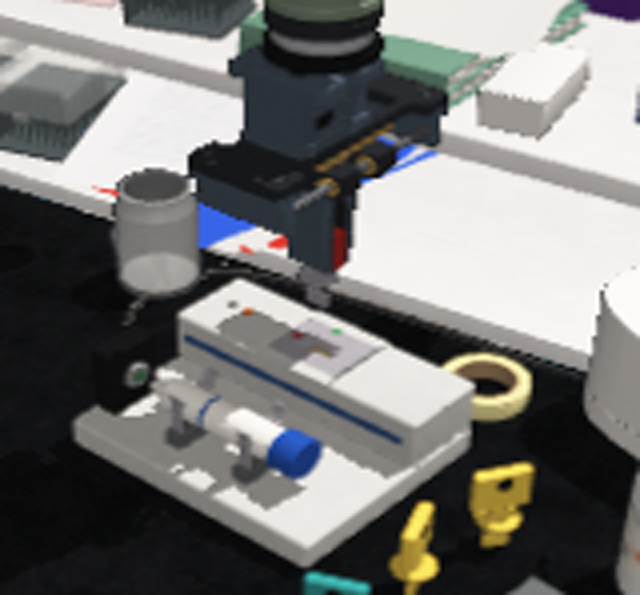

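Run:
```python
from h import *
z=load('w7'); hsv=cv2.cvtColor(z['im'],cv2.COLOR_RGB2HSV); H,S,V=[hsv[...,i].astype(int) for i in range(3)]; v,u=np.mgrid[:420,:560]
roi=(u>255)&(u<320)&(v>175)&(v<222)
P=[]
for m in (((H<8)|(H>172))&(S>120)&(V>90)&(v<198),(H>45)&(H<85)&(S>90)):
    q=np.argwhere(m&roi)[:,::-1].mean(0)+.5; P.append(plane(z,[q],75.5)[0,:2]); print(q,P[-1])
P=np.array(P); a=np.radians(90+CY); k1=P[0]-22*np.array([np.cos(a),np.sin(a)]); b=a-1.35; k2=P[1]-22*np.array([np.cos(b),np.sin(b)]); print(k1,k2)
```

```text
[277.36206897 187.        ] [570.40493952  24.49104048]
[307.06862745 211.97058824] [594.13242359   9.50376579]
[572.85725603   2.62814626] [573.33736074   2.32286326]
```

Request:
{"method": "move_arm", "body": {"rows": [[-0.14,0.3,1,0,0,1.9,0.3],[-0.14,0.3,2,0,0,1.9,0.3],[-0.14,0.3,3,0,0,1.9,0.3],[-0.14,0.3,3.2,0,0,1.9,0.3],[-0.14,0.3,3.2,0,0,1.9,0.3],[-0.14,0.3,3.2,0,0,1.9,0.3]]}}

```text
time: 12.45
position: [573.4, 2.2, 129.2]
tool_rot: [0.667, 0.745, 0.0, 0.0]
contact_force: [-0.2, -0.4, -0.5]
opening: 0.109
```

```bash
python3 -c "
from h import *
go([572.5,2.3,112],96.4);print(arm.observe()['torque'])"
```

```text
shift cm [ 0.02 -0.09  1.72] rot [ 0.  -0.  -0.1] curyaw 96.32 pos [573.4   2.2 129.2] t 12.45 F [-0.2 -0.4 -0.5] op 0.109
[-0.08949785  0.03570249  0.00494128]
```

Request:
{"method": "move_arm", "body": {"rows": [[0,-0.09,0.6,0,0,0,0.3],[0,-0.09,1.2,0,0,0,0.3],[0,-0.09,1.7,0,0,0,0.3],[0,-0.09,2.1,0,0,0,0.3],[0,-0.09,2.1,0,0,0,0.3]]}}

```text
time: 12.95
position: [571.8, 2.1, 107.1]
tool_rot: [0.667, 0.745, -0.0, -0.001]
contact_force: [-0.2, 0.1, -0.6]
opening: 0.109
```

```bash
python3 -c "
from h import *
go([572.5,2.3,90.5],96.4);print(arm.observe()['torque'])"
```

```text
shift cm [0.01 0.08 1.66] rot [-0.1 -0.  -0.1] curyaw 96.31 pos [571.8   2.1 107.1] t 12.95 F [-0.2  0.1 -0.6] op 0.109
[-0.06927923  0.0851232   0.05641098]
```

Request:
{"method": "move_arm", "body": {"rows": [[0,0.05,0.4,0,0,0,0.3],[0,0.05,0.8,0,0,0,0.3],[0,0.05,1.2,0,0,0,0.3],[0,0.05,1.5,0,0,0,0.3],[0,0.05,1.7,0,0,0,0.3],[0,0.05,1.7,0,0,0,0.3]]}}

```text
time: 13.55
position: [572.7, 2.1, 90.7]
tool_rot: [0.667, 0.745, -0.0, -0.0]
contact_force: [-0.6, -0.8, -0.5]
opening: 0.105
```

```bash
python3 -c "
from h import *
go([572.5,2.3,90.5],96.4);print(arm.observe()['torque'])"
```

```text
shift cm [ 0.02 -0.02  0.02] rot [-0.   0.  -0.1] curyaw 96.31 pos [572.7   2.1  90.7] t 13.55 F [-0.6 -0.8 -0.5] op 0.105
[-0.2489751   0.13592523 -0.05190301]
```

Down without resistance; press a little further to confirm the collar seats.

Request:
{"method": "move_arm", "body": {"rows": [[0,0,0.1,0,0,0,0.3],[0,0,0.2,0,0,0,0.3],[0,0,0.2,0,0,0,0.3]]}}

```text
time: 13.85
position: [572.7, 2.1, 90.5]
tool_rot: [0.667, 0.745, 0.0, 0.0]
contact_force: [-3.4, -0.8, 8.9]
opening: 0.11
```

```bash
python3 -c "
from h import *
go([572.5,2.3,90.5],96.4);print(arm.observe()['torque']);z=shot('scene','s8')
save('s8c',cv2.resize(z['im'][100:270,220:380],None,fx=4,fy=3.5,interpolation=cv2.INTER_CUBIC))"
```

```text
shift cm [ 0.02 -0.02 -0.  ] rot [ 0.   0.  -0.1] curyaw 96.31 pos [572.7   2.1  90.5] t 13.85 F [-3.4 -0.8  8.9] op 0.11
[-0.23759785  0.80495149  0.00641315]
```

View pics/s8c.png

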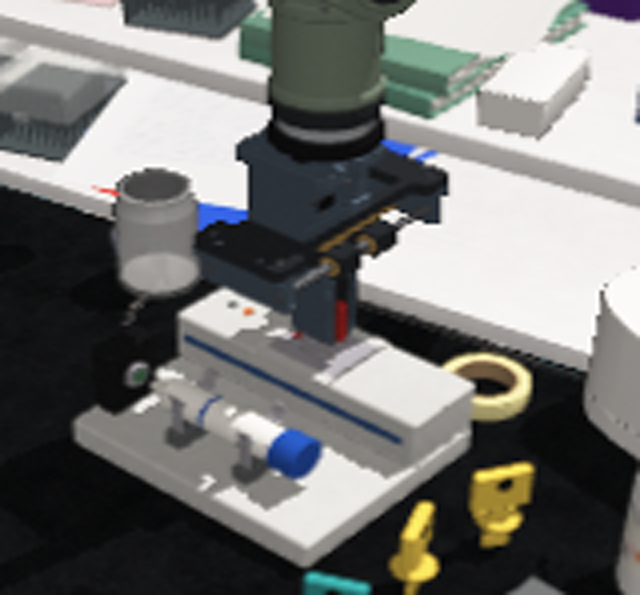

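Request:
{"method": "move_arm", "body": {"rows": [[0,-0.02,-0.1,0,0,4,0.3],[0,-0.02,-0.1,0,0,12,0.3],[0,-0.02,-0.1,0,0,20,0.3],[0,-0.02,-0.1,0,0,28,0.3],[0,-0.02,-0.1,0,0,36,0.3],[0,-0.02,-0.1,0,0,44,0.3],[0,-0.02,-0.1,0,0,52,0.3],[0,-0.02,-0.1,0,0,60,0.3],[0,-0.02,-0.1,0,0,66,0.3],[0,-0.02,-0.1,0,0,70,0.3]]}}

```text
time: 14.9
position: [572.0, 2.0, 90.5]
tool_rot: [0.974, 0.226, -0.0, 0.0]
contact_force: [-2.5, -0.7, 4.0]
opening: 0.109
```

```bash
python3 -c "
from h import *
go([572.5,2.3,90.5],16.4);print(arm.observe()['torque'])"
```

```text
shift cm [ 0.06 -0.01 -0.  ] rot [0.  0.1 9.7] curyaw 26.13 pos [572.    2.   90.5] t 14.9 F [-2.5 -0.7  4. ] op 0.109
[-0.29543995  0.67643054  0.12659849]
```

Request:
{"method": "move_arm", "body": {"rows": [[0,0,0,0,0,3,0.3],[0,0,0,0,0,6,0.3],[0,0,0,0,0,8,0.3],[0,0,0,0,0,8,0.3]]}}

```text
time: 15.3
position: [572.1, 2.0, 90.5]
tool_rot: [0.987, 0.159, -0.0, 0.0]
contact_force: [-3.3, -0.7, 5.1]
opening: 0.107
```

```bash
python3 -c "
from h import *
go([572.5,2.3,90.5],16.4);print(arm.observe()['torque'])"
```

```text
shift cm [ 0.05 -0.02 -0.  ] rot [0.  0.  1.9] curyaw 18.33 pos [572.1   2.   90.5] t 15.3 F [-3.3 -0.7  5.1] op 0.107
[-0.36734379  0.80862236  0.01593641]
```

Request:
{"method": "move_arm", "body": {"rows": [[0,0,0,0,0,1.5,0.3],[0,0,0,0,0,3,0.3],[0,0,0,0,0,3,0.3]]}}

```text
time: 15.6
position: [572.1, 2.0, 90.5]
tool_rot: [0.991, 0.134, -0.0, 0.0]
contact_force: [-2.8, 0.1, 6.3]
opening: 0.112
```

```bash
python3 -c "
from h import *
go([572.5,2.3,90.5],16.4);print(arm.observe()['torque'])"
```

```text
shift cm [ 0.05 -0.02 -0.  ] rot [ 0.   0.1 -1. ] curyaw 15.41 pos [572.1   2.   90.5] t 15.6 F [-2.8  0.1  6.3] op 0.112
[-0.23764033  0.84141283  0.29906105]
```

Torque rose to 0.3 N m, so the stop is reached. Release and lift.

Request:
{"method": "move_arm", "body": {"rows": [[0,0,0,0,0,-0.5,1.5],[0,0,0,0,0,-0.5,3],[0,0,0,0,0,-0.5,3.5],[0,0,0,0,0,-0.5,3.5],[0,0,-2,0,0,-0.5,3.5],[0,0,-5,0,0,-0.5,3.5],[0,0,-9,0,0,-0.5,3.5],[0,0,-12,0,0,-0.5,3.5]]}}

```text
time: 16.4
position: [573.2, 2.2, 212.0]
tool_rot: [0.99, 0.138, 0.001, 0.0]
contact_force: [0.6, -0.3, 1.0]
opening: 0.385
```

```bash
python3 -c "
from h import *
go([520,2.3,260],16.4)"
```

```text
shift cm [-5.1  -1.46 -4.81] rot [ 0.  -0.1 -0.6] curyaw 15.81 pos [573.2   2.2 212. ] t 16.4 F [ 0.6 -0.3  1. ] op 0.385
```

Request:
{"method": "move_arm", "body": {"rows": [[-5,-1.5,-4.8,0,0,0,3.5],[-10,-3,-4.8,0,0,0,3.5],[-10,-3,-4.8,0,0,0,3.5],[-10,-3,-4.8,0,0,0,3.5]]}}

```text
time: 16.8
position: [466.3, 3.9, 259.3]
tool_rot: [0.99, 0.138, 0.001, 0.0]
contact_force: [0.8, 1.0, 0.1]
opening: 0.386
```

Run:
```python
from h import *
z=shot('wrist','w9'); C=cloud(z); s=shot('scene','s9'); save('s9c',cv2.resize(s['im'][135:330,150:420],None,fx=2.9,fy=2.9))
hsv=cv2.cvtColor(z['im'],cv2.COLOR_RGB2HSV); H,S,V=[hsv[...,i].astype(int) for i in range(3)]
X,Y,Z=C[...,0],C[...,1],C[...,2]
m=((H<8)|(H>172))&(S>120)&(V>60)&(Z>100)&(Z<140)&(abs(X-573)<40)&(abs(Y)<40)
t=m&(Z>np.percentile(Z[m],90)-5); print('bow top z',np.percentile(Z[m],[50,95]).round(1),'expected 125')
P=plane(z,np.argwhere(t)[:,::-1]+.5,125)[:,:2].astype(np.float32); print(cv2.minAreaRect(P),P.mean(0))
```

```text
bow top z [123.8 125.4] expected 125
((572.6428833007812, 2.527045249938965), (38.53703308105469, 9.802362442016602), 19.03855323791504) [572.5056      2.5222273]
```

View pics/w9.png

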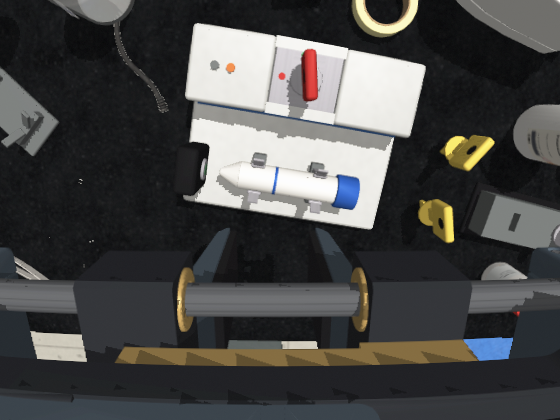

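View pics/s9c.png

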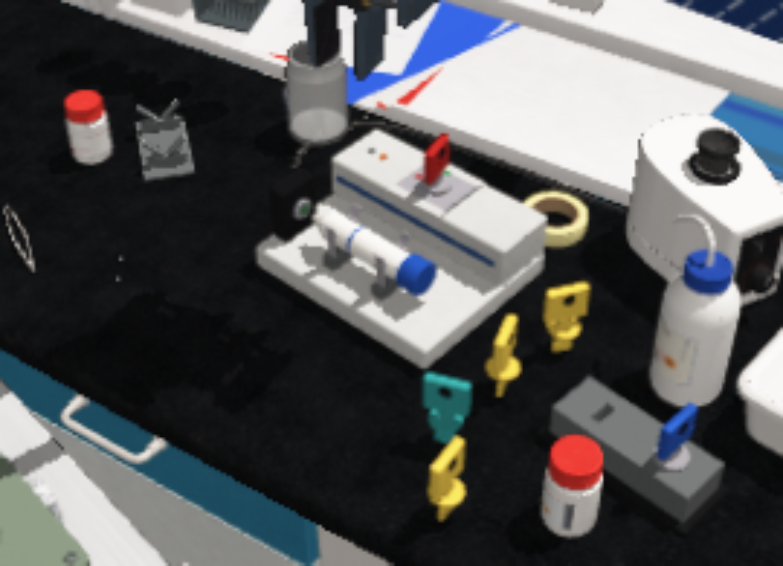

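```bash
python3 -c "
from h import *
print(ticket.finish_job())"
```

```text
the job is handed in; nothing more can be done
None
```

The tube is in the clips, and the red key is fully in the switch and turned to its stop. I handed the job in at about 17 s of the 72 s; no verdict was reported.

**Tube:** It snapped in under about 14 N, then held firm on the saddles at 24 N. Afterwards I measured its axis 0–0.4 mm off the seat across and its top at about 76 mm, as expected. The conical end points at the laser head, and the tube sits about 2 mm short lengthwise (12 mm allowed).

**Red key:** The collar met the plate at about 9 N with the key still at off. After release the bow top was at 125 mm, the height for a fully inserted key, and the key centre was within 1 mm of the keyhole. I could not read the switch angle directly:
- **Turn and stop:** the gripper turned about 81° clockwise, and the torque rose to about 0.3 N m at the stop.
- **After release:** the last picture shows the key about 77° (1.35 rad) from off, less than the gripper turned. I put the difference down to play in the slot and camera error, and estimate the rotor at 1.15 rad or more (1.05 needed).

**Bystanders:** In the last pictures the blue key, both bottles, the jar, the wash bottle and the look-alike keys look unmoved, judged by eye. The gripper was clear of everything when I handed in.

**Disagreements:** The scene and top cameras differed by up to about 10 mm on the console. I used the wrist camera for positions, with a correction of about 0.5 mm at the keyhole because the clips had pulled the tool about 1 mm.

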